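# Put the casting tools back in their fitted holders

## Task

Casting is over: put the bench in order by setting each of the four tools into the recess made for it, the white crucible into the round firebrick rest, the steel die into the wooden slab with the round recess, the brass block into the one with the square recess and the black graphite mould into the one with the oblong recess. Each must end upright, flat on the floor of its recess, let go and at rest; set them down, do not drop them. Do not move or tip the flux jar and the wooden box.

Things in the scene. Friction and masses are not known exactly. Their poses are not given: they have to be found in the camera images.
- crucible: loose white ceramic melting crucible, an open round cup standing upright: outside diameter 62 mm at the rim (60 at 16 mm height, 46 at the foot), 44 mm high, wall 6 mm, about 0.1 kg. Origin: centre of its underside, z up.
- die: loose solid steel doming die, a plain upright cylinder of 40 mm diameter, 42 mm high, with a dark round spot on top, about 0.4 kg. Origin: centre of its underside, z up.
- block: loose square brass doming block, 46 x 46 mm, 40 mm high, with dark round hollows marked on its top and sides, about 0.6 kg. Origin: centre of its underside, x and y square to its faces, z up.
- mould: loose black graphite ingot mould, an oblong 84 mm (its x) by 32 mm (its y), 36 mm high, with a pocket open at the top (walls and floor 8 mm), about 0.16 kg. Origin: centre of its underside, z up.
- crucible_rest: fixed whitish firebrick slab 102 x 102 mm, 14 mm thick, with a large round recess of 76 mm diameter and 8 mm depth, red-brown inside: the rest for the crucible. Origin: centre of the slab's underside, on the bench; the recess floor lies 6 mm above it.
- die_tray: fixed wooden slab 90 x 90 mm, 14 mm thick, with a small round recess of 54 mm diameter and 8 mm depth, blue inside: the holder for the steel die. Origin: centre of the slab's underside; the recess floor lies 6 mm above it.
- block_tray: fixed wooden slab 90 x 90 mm, 14 mm thick, with a square recess 60 x 60 mm, 8 mm deep, blue inside: the holder for the brass block. Origin: centre of the slab's underside, x and y along the recess sides; the recess floor lies 6 mm above it.
- mould_tray: fixed wooden slab 124 (its x) x 72 mm, 14 mm thick, with an oblong recess 98 (x) x 46 (y) mm, 8 mm deep, blue inside: the holder for the graphite mould (either end first). Origin: centre of the slab's underside; the recess floor lies 6 mm above it.
- jar: bystander: loose glass jar of flux, 60 mm diameter, 100 mm high, standing to the robot's left of the work. Origin: centre of its underside.
- box: bystander: closed wooden box 140 (its x) x 100 mm, 79 mm high, with a brass clasp, standing to the robot's right of the work. Origin: centre of its underside.

How it is judged:
By the outcome, as a careful person would: the job done as asked, in the order asked, and still so for the second after the job is handed in, with the robot touching nothing.
It also fails if it takes over 104 s, if anything falls off the work surface, if the arm or the gripper's body presses on something with over 40 N, if the wrist force passes 120 N, or if a joint passes its speed limit or range.

## Robot

A 6-joint arm with a two-finger parallel gripper is mounted at the origin on the work surface. World frame = base frame: x ahead of the robot, y to its left, z up, the work surface at z = 0. Lengths are in mm, angles in rad, forces in N, time in s.
With the tool pointing down it reaches from about 350 to 975 mm from the base axis. Payload 7.1 kg.
Tool frame: the origin (TCP) lies on the centre line of the jaws, within the pads' length; the fingertips stand 17 mm ahead of it and the grasp point (between the pads) lies 2 mm behind it (tip_extent is the distance from the TCP to the fingertips, in mm); z points along the fingers, y is the line along which they close (so a half turn about z gives the same grasp; the last joint's range is limited). The gripper opens to 88 mm and grips with 3 to 60 N. Pads are 20 mm wide; open, the fingers measure 115 mm over their backs; the gripper's body (75 mm by 178 mm) begins 61 mm behind the grasp point.
Start: joints at [-1.27, 0.423, 1.63, -0, 1.089, -0.019], TCP at [196.503, -593.289, 239.675] pointing down, gripper open.
Joint ranges: [-3, 3], [-0.9, 2.11], [0.09, 2.58], [-1.31, 4.45], [0.11, 2.69], [-2.54, 2.54]. Speed limits (rad/s): [2.39, 2.39, 3.01, 3.14, 3.14, 3.14].

## Interface

Orientations are given as a rotation vector (axis times angle).
In Python, from workcell import get_obs, get_image, camera_model, close_job, look_for, outline_of, pinpoint, tip_extent gives the robot as it stands.
- The arm moves only by the shell command python3 -m jog 'ROWS'. ROWS is text: rows parted by semicolons, each of 7 numbers parted by spaces: the shift along the tool's x, y, z as a fraction of full scale, then the turn, a rotation vector about the tool's x, y, z as a fraction of full scale, then the closure, from -1 (fully open) to 1 (shut). A call has 1 to 8 rows; each row is the pose to reach, as a shift and turn from the pose commanded when the call began, along the tool's axes at that moment; what a row does not reach only later rows make up. Full scale, the value 1, is 0.2 m for a shift and 30 degrees for a turn. A row lasts 1/10 s, in which the tool goes at most 50 mm and 8.59 degrees, less where a joint would pass 70% of its speed; a pose out of reach is approached as far as the arm can. A call with a number of a shift or a turn outside -1 to 1 is refused whole. A call with a gripper value outside its range is refused whole. The fingers move at their own pace and stop on an object; the grip force is fixed at half the most. Time passes only in rows, so rows that repeat a pose let the fingers close. It gives the time, the measured TCP pose, the force, the opening and the grip force at its end, in the units of the state.
- get_obs(): the state, without advancing time (a new reading comes with each control period).
- get_image(name): name is "side" or "top"; returns the picture (384x512x3 uint8, red, green, blue); there is no depth.
- camera_model(name): a dict with "fx", "fy", "cx", "cy" (pixels), "dist_coeffs" ([k1, k2, p1, p2, k3] as OpenCV has them; the pictures are not rectified), "origin" and "orientation" of the camera in the world. Camera axes: x right, y down, z forward; pixel columns grow to the right and rows downward; lengths in mm; the calibration is good to about 2 mm. A picture is of the moment at which its call begins. camera_model takes no time and is no camera call.
- close_job(): hands the job in; it is judged then, once.
Trained networks look in the newest picture that a camera, given by its name, has taken for a name from the list of things; names that differ only in an ending like _2 or _b are one class to them, and where a whole thing is asked for, a point or a joint stands for the part that bears it (a point fixed in the world has none). Each returns a list of dicts, best first, with "confidence" (0 to 1); they miss things now and then, are a little off and sometimes report something else, mostly with a low value. They report only what shows in the picture. A call takes as long as a camera call.
- look_for(target, camera): "xyz" ([x, y, z] in mm, in the coordinates of the camera as it stood for that picture, good to about 4 mm: the middle of the surface that is visible of it).
- outline_of(target, camera): "mask" (384x512 bool, what is visible of it).
- pinpoint(target, camera): "xyz" ([x, y, z] in mm, in the coordinates of the camera as it stood for that picture, good to about 4 mm: a listed point, or the origin of a listed thing).
The state is a dict: "t": time; "qpos": joint angles; "qvel": joint speeds; "joint_torque": joint torques, N m; "ee_pos": TCP position; "orientation": TCP orientation; "ft_force": force on the tool from outside, world axes, zero at the start; "moment": the same for the moment, N m; "width": finger opening in mm; "grasp_force": force on a finger pad.
Only numpy, scipy, OpenCV 4.12 (cv2) and the standard library are available. Lean on these libraries where they do the work, as an engineer would, in place of code of your own. Each camera call takes 0.05 s, during which the arm holds its last target. There are 200 camera calls.

## Working session

There is one attempt and no reset: what is moved stays moved. The work goes in short steps, Python scripts to look and compute and a shell command to move; the robot and the scene stay as the last step left them, time stands still between calls to the robot, and variables do not carry over. Pictures are saved under pics/ and viewed, at most 14 in all, crops included, and the job is handed in when it is done.

```bash
mkdir -p pics; ls; cat > h.py <<'E'
import numpy as np, cv2
from scipy.spatial.transform import Rotation as R
from workcell import *
def cam(n):
    m=camera_model(n); K=np.array([[m['fx'],0,m['cx']],[0,m['fy'],m['cy']],[0,0,1.]]); return m,K,np.array(m['dist_coeffs'],float)
E
python3 - <<'E'
from h import *
for n in('side','top'):
    print(camera_model(n)); cv2.imwrite(f'pics/{n}0.png',get_image(n)[...,::-1])
print(get_obs())
for n in 'crucible die block mould crucible_rest die_tray block_tray mould_tray jar box'.split():
    for c in ('top','side'):
        print(n,c,[(np.round(d['xyz'],0),round(d['confidence'],2)) for d in pinpoint(n,c)[:2]])
E
```

```text
pics
{'fx': 365.8516926285414, 'fy': 365.8516926285414, 'cx': 249.72441762964456, 'cy': 190.870581851316, 'dist_coeffs': array([-0.03206273,  0.        ,  0.        ,  0.        ,  0.        ]), 'origin': array([-52.67330492, 800.60762842, 784.07483336]), 'orientation': array([-0.80551513,  2.46906582, -1.2481334 ])}
{'fx': 430.05177601576605, 'fy': 430.05177601576605, 'cx': 246.64148211090685, 'cy': 195.91877957805332, 'dist_coeffs': array([-0.05073138,  0.        ,  0.        ,  0.        ,  0.        ]), 'origin': array([ 317.14062365,    3.27758877, 1263.41458548]), 'orientation': array([-2.13688634,  2.13332367, -0.2295546 ])}
{'t': 0.1, 'qpos': array([-1.27000118e+00,  4.23749126e-01,  1.63059946e+00,  1.17418583e-05,
        1.08855299e+00, -1.89930603e-02]), 'qvel': array([ 0.00199954, -0.00051902, -0.00309558,  0.00104982,  0.00123165,
        0.00018687]), 'joint_torque': array([-3.45683138e-04, -5.45615137e+01, -2.74324393e+01,  6.44636317e-02,
        1.88575604e-02, -1.30173794e-05]), 'ee_pos': array([ 196.37361445, -592.86412271,  238.9944933 ]), 'orientation': array([-
[... 843 characters left out ...]
ray([ 181.,  -69., 1414.]), 0.86), (array([  71., -136., 1496.]), 0.24)]
die_tray top [(array([  65.,  -58., 1300.]), 0.65)]
die_tray side [(array([ -44.,  -44., 1366.]), 0.84), (array([ 183.,  -68., 1410.]), 0.64)]
block_tray top [(array([-126.,  -61., 1294.]), 0.85), (array([ 451.,    5., 1298.]), 0.47)]
block_tray side [(array([-153.,   50., 1244.]), 0.67)]
mould_tray top [(array([-130.,   92., 1260.]), 0.57), (array([-323.,  -69., 1289.]), 0.52)]
mould_tray side []
jar top [(array([-503.,  -24., 1282.]), 0.92)]
jar side [(array([-336.,  244.,  978.]), 0.7), (array([-268.,  148., 1108.]), 0.38)]
box top [(array([ 451.,    5., 1297.]), 0.76)]
box side [(array([ 238., -200., 1592.]), 0.85)]
```

View pics/top0.png

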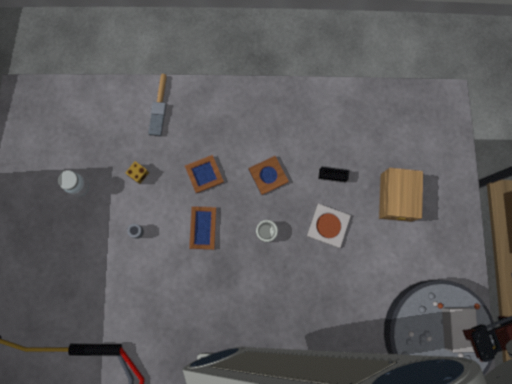

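View pics/side0.png

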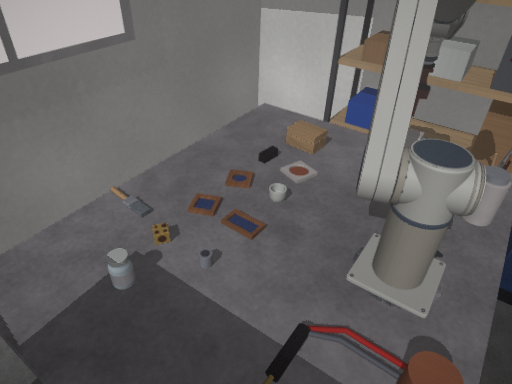

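The top picture shows the block at (137,172), the die at (136,231), the crucible at (266,231) and the mould at (334,174). The trays are block (205,174), mould (203,228), die (268,174) and crucible rest (329,226). The jar is at (68,180) and the box at (401,195). The networks' second-choice hits are wrong. Next I fit each shape's silhouette to its outline.

```bash
cat >> h.py <<'E'
from scipy.optimize import minimize
def box(a,b,h,z0=0): return np.array([[x,y,z] for x in(-a/2,a/2) for y in(-b/2,b/2) for z in(z0,h)],float)
def rings(*rz): 
    t=np.linspace(0,2*np.pi,40); return np.vstack([np.c_[r*np.cos(t),r*np.sin(t),0*t+z] for r,z in rz])
S=dict(crucible=rings((23,0),(30,16),(31,44)),die=rings((20,0),(20,42)),block=box(46,46,40),mould=box(84,32,36),
 crucible_rest=box(102,102,14),die_tray=box(90,90,14),block_tray=box(90,90,14),mould_tray=box(124,72,14),jar=rings((30,0),(30,100)),box=box(140,100,79))
ROUND=('crucible','die','jar')
def proj(P,c):
    m,K,d=cam(c); Rm=R.from_rotvec(m['orientation']).as_matrix()
    r=Rm.T; t=-r@m['origin']; return cv2.projectPoints(np.asarray(P,float),cv2.Rodrigues(r)[0],t,K,d)[0][:,0]
def ground(px,c,z):
    m,K,d=cam(c); u=cv2.undistortPoints(np.array([[px]],float),K,d)[0,0]; v=R.from_rotvec(m['orientation']).apply([*u,1]); return m['origin']+v*(z-m['origin'][2])/v[2]
def fit(n,masks,z=0):
    U=4
    best=None
    big={c:cv2.resize(k.astype(np.float32),None,fx=U,fy=U,interpolation=cv2.INTER_LINEAR)>.5 for c,k in masks.items()}
    def cost(p):
        Rz=R.from_euler('z',p[2]*.01).as_matrix(); P=S[n]@Rz.T+[p[0],p[1],z]; s=0
        for c,b in big.items():
            q=(proj(P,c)+.5)*U-.5; im=np.zeros(b.shape,np.uint8)
            cv2.fillConvexPoly(im,np.round(cv2.convexHull(q.astype(np.float32))*16).astype(np.int32),1,shift=4); im=im>0
            s+=1-(im&b).sum()/max(1,(im|b).sum())
        return s/len(big)
    c0=list(masks)[0]; yx=np.argwhere(masks[c0]).mean(0); g=ground(yx[::-1],c0,z+S[n][:,2].max()/2)
    for y in ([0] if n in ROUND else np.radians([-60,-30,0,30,60,90])):
        r=minimize(cost,[g[0],g[1],y*100],method='Nelder-Mead',options=dict(initial_simplex=np.array([[g[0],g[1],y*100],[g[0]+6,g[1],y*100],[g[0],g[1]+6,y*100],[g[0],g[1],y*100+25]]),xatol=.05,fatol=1e-4,maxiter=150))
        if best is None or r.fun<best.fun: best=r
    return np.round([best.x[0],best.x[1],np.degrees(best.x[2]*.01)],1),round(1-best.fun,3)
def near(n,c,px=None):
    o=outline_of(n,c)
    if px is not None: o=[d for d in o if np.linalg.norm(np.argwhere(d['mask']).mean(0)[::-1]-px)<20]
    return o[0]['mask'] if o else None
E
python3 - <<'E'
from h import *
get_image('top');get_image('side')
T=dict(crucible=(266,231),die=(136,231),block=(137,172),mould=(334,174),crucible_rest=(329,226),die_tray=(268,174),block_tray=(205,174),mould_tray=(203,228),jar=(68,180),box=(401,195))
for n,px in T.items():
    a=near(n,'top',px)
    z0=S[n][:,2].max()
    spx=proj([ground(px,'top',z0*.7)],'side')[0]; b=near(n,'side',spx)
    print(n,[fit(n,{c:k}) for c,k in(('top',a),('side',b)) if k is not None], fit(n,dict(top=a,side=b)) if a is not None and b is not None else '')
E
```

```text
crucible [(array([449.4, -86.5,  14.5]), np.float64(0.962)), (array([450.7, -87.7,  -2.8]), np.float64(0.945))] (array([ 4.50e+02, -8.67e+01,  1.00e-01]), np.float64(0.948))
die [(array([449.5, 291.7,   7.3]), np.float64(0.916)), (array([450.4, 290.5,  21.1]), np.float64(0.922))] (array([450. , 291.4,   3. ]), np.float64(0.915))
block [(array([622.8, 294.4, -37.9]), np.float64(0.863)), (array([624.9, 295.2, -35.9]), np.float64(0.94))] (array([624.2, 295.1, -37.7]), np.float64(0.898))
mould [(array([ 622.8, -290.5,   82.5]), np.float64(0.951)), (array([ 623.1, -291. ,  -89.3]), np.float64(0.868))] (array([ 622.8, -290.7,   82.9]), np.float64(0.887))
crucible_rest [(array([ 471.2, -274.1,  -19.5]), np.float64(0.928))] 
die_tray [(array([621.5, -94.9,  25.8]), np.float64(0.964)), (array([ 625.6, -100.2,   32.1]), np.float64(0.847))] (array([621.6, -95.2, -63.9]), np.float64(0.892))
block_tray [(array([624.2,  98.4, -67.5]), np.float64(0.965)), (array([624.6,  96. ,  22.8]), np.float64(0.953))] (array([624.4,  97.9, -67.4]), np.float64(0.953))
mould_tray [(array([462.2,  98.9,  -1.3]), np.float64(0.966)), (array([463.5,  96.5,  -1. ]), np.float64(0.938))] (array([462.3,  98.2,  -1.4]), np.float64(0.945))
jar [(array([583.7, 468.5,  -1.4]), np.float64(0.814))] 
box [(array([ 554.2, -482.4,   -4.8]), np.float64(0.966))]
```

```bash
cat >> h.py <<'E'
def go(*targets):
    """each target: x,y,z,psi (deg of tool y) -> jog fractions from the present pose, tool pointing straight down"""
    o=get_obs(); Rc=R.from_rotvec(o['orientation'])
    y=Rc.as_matrix()[:,1]; print('tcp',np.round(o['ee_pos'],1),'psi',round(np.degrees(np.arctan2(y[1],y[0])),1),'q6',round(o['qpos'][5],2),'w',round(o['width'],1),'F',np.round(o['ft_force'],1),'t',o['t'])
    for x,yy,z,p in targets:
        a=np.radians(p); Y=np.array([np.cos(a),np.sin(a),0]); Z=np.array([0,0,-1.]); T=R.from_matrix(np.c_[np.cross(Y,Z),Y,Z])
        s=Rc.inv().apply(np.array([x,yy,z])-o['ee_pos'])/200; r=np.degrees((Rc.inv()*T).as_rotvec())/30
        print(np.round(s,3),np.round(r,3))
E
python3 - <<'E'
from h import *
go((450,-87,130,-71.7),(450,-87,31,-71.7))
E
```

```text
tcp [ 196.5 -593.3  239.7] psi -71.7 q6 -0.02 w 87.6 F [ 0.2 -1.2  0.4] t 2.2
[ 1.999 -2.005  0.548] [0.    0.    0.001]
[ 1.999 -2.005  1.043] [0.    0.    0.001]
```

```bash
python3 -m jog '1 -1 0.2 0 0 0 -1;1 -1 0.2 0 0 0 -1;1 -1 0.2 0 0 0 -1;1 -1 0.2 0 0 0 -1;1 -1 0.2 0 0 0 -1;1 -1 0.2 0 0 0 -1;1 -1 0.2 0 0 0 -1;1 -1 0.2 0 0 0 -1'
python3 -m jog '1 -1 0.3 0 0 0 -1;1 -1 0.3 0 0 0 -1;1 -1 0.3 0 0 0 -1;1 -1 0.3 0 0 0 -1;1 -1 0.3 0 0 0 -1;1 -1 0.3 0 0 0 -1;1 -1 0.3 0 0 0 -1;1 -1 0.3 0 0 0 -1'
python3 - <<'E'
from h import *
go((450,-87,90,-71.7),(450,-87,31,-71.7))
cv2.imwrite('pics/a.png',cv2.resize(get_image('top')[150:310,180:400,::-1],None,fx=3,fy=3))
E
```

```text
t: 3.0
ee_pos: [324.0, -340.4, 200.0]
orientation: [3.1, 0.503, 0.0]
ft_force: [0.7, 0.2, -1.0]
width: 87.9
grasp_force: 0.0
t: 3.8
ee_pos: [451.1, -88.3, 139.6]
orientation: [3.101, 0.502, 0.0]
ft_force: [-0.1, -1.0, -0.3]
width: 88.2
grasp_force: 0.0
tcp [451.1 -88.3 139.6] psi -71.6 q6 1.03 w 88.2 F [-0.1 -1.  -0.3] t 3.8
[-0.003 -0.008  0.248] [0.001 0.    0.003]
[-0.003 -0.008  0.543] [0.001 0.    0.003]
```

View pics/a.png

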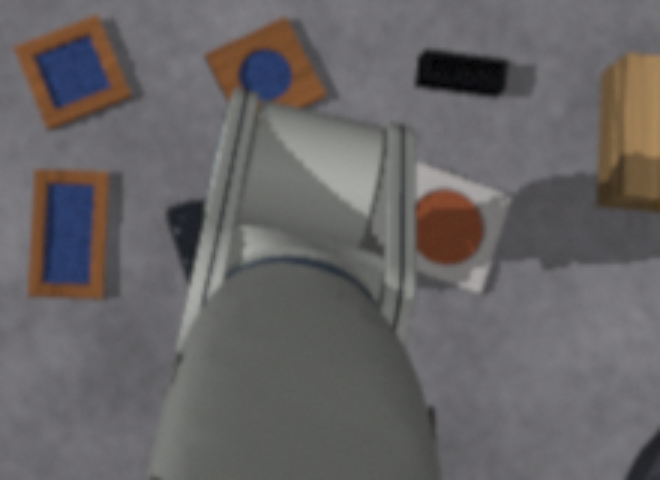

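The arm covers the crucible in this view, and everything else is where it was. I go down and grip.

```bash
python3 -m jog '0 -0.01 0.15 0 0 0 -1;0 -0.01 0.3 0 0 0 -1;0 -0.01 0.42 0 0 0 -1;0 -0.01 0.5 0 0 0 -1;0 -0.01 0.54 0 0 0 -1;0 -0.01 0.54 0 0 0 -1;0 -0.01 0.54 0 0 0 -1'
python3 - <<'E'
from h import *
go((450,-87,31,-71.7))
cv2.imwrite('pics/b.png',cv2.resize(get_image('side')[130:270,200:360,::-1],None,fx=3.5,fy=3.5))
E
```

```text
t: 4.55
ee_pos: [450.2, -86.8, 32.3]
orientation: [3.102, 0.498, 0.001]
ft_force: [0.7, -1.1, 0.7]
width: 87.6
grasp_force: 0.0
tcp [450.2 -86.8  32.3] psi -71.8 q6 1.04 w 87.6 F [ 0.7 -1.1  0.7] t 4.55
[-0.001  0.001  0.006] [ 0.001 -0.001 -0.002]
```

View pics/b.png

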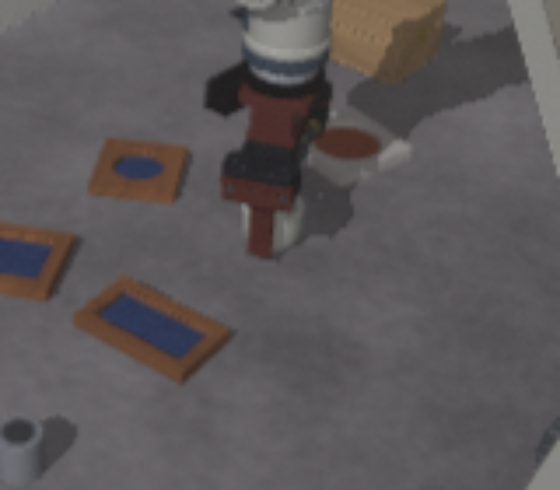

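The near finger, at about (262,225), stands clear in front of the crucible, which sits between the fingers. I close and lift.

```bash
python3 -m jog '0 0 0 0 0 0 0.6;0 0 0 0 0 0 0.6;0 0 0 0 0 0 0.6;0 0 0 0 0 0 0.6;0 0 0 0 0 0 0.6;0 0 0 0 0 0 0.6;0 0 0 0 0 0 0.6;0 0 0 0 0 0 0.6'
python3 - <<'E'
from h import *
go((450,-87,110,-71.7),(471,-274,110,-71.7))
E
```

```text
t: 5.4
ee_pos: [450.1, -85.9, 32.0]
orientation: [3.101, 0.5, 0.001]
ft_force: [-0.6, 1.1, 5.3]
width: 61.5
grasp_force: 30.0
tcp [450.1 -85.9  32. ] psi -71.7 q6 1.04 w 61.5 F [-0.6  1.1  5.3] t 5.4
[-0.002  0.005 -0.39 ] [ 0.    -0.001  0.001]
[-0.196  0.926 -0.39 ] [ 0.    -0.001  0.001]
```

```bash
python3 -m jog '0 0 -0.1 0 0 0 1;0 0 -0.25 0 0 0 1;0 0.1 -0.39 0 0 0 1;-0.07 0.35 -0.39 0 0 0 1;-0.12 0.6 -0.39 0 0 0 1;-0.18 0.8 -0.39 0 0 0 1;-0.196 0.926 -0.39 0 0 0 1;-0.196 0.926 -0.39 0 0 0 1'
python3 - <<'E'
from h import *
go((471,-274,50,-71.7),(471,-274,39,-71.7))
cv2.imwrite('pics/c.png',cv2.resize(get_image('side')[90:230,200:360,::-1],None,fx=3.5,fy=3.5))
E
```

```text
t: 6.2
ee_pos: [471.5, -277.3, 109.7]
orientation: [3.101, 0.495, 0.002]
ft_force: [0.0, 0.7, -1.3]
width: 61.6
grasp_force: 30.0
tcp [ 471.5 -277.3  109.7] psi -71.9 q6 0.7 w 61.6 F [ 0.   0.7 -1.3] t 6.2
[ 0.002 -0.017  0.299] [ 0.003 -0.002 -0.005]
[ 0.002 -0.017  0.354] [ 0.003 -0.002 -0.005]
```

View pics/c.png

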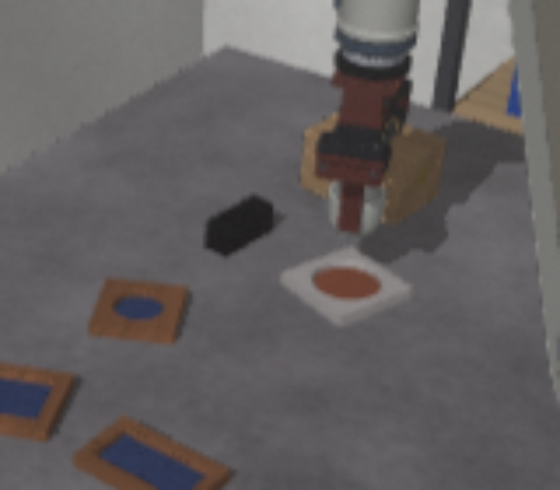

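The crucible is held upright above the rest; the recess centre is at (347,283) in the crop. I lower it.

```bash
python3 -m jog '0 -0.017 0.1 0 0 0 1;0 -0.017 0.2 0 0 0 1;0 -0.017 0.27 0 0 0 1;0 -0.017 0.31 0 0 0 1;0 -0.017 0.335 0 0 0 1;0 -0.017 0.345 0 0 0 1;0 -0.017 0.345 0 0 0 1;0 -0.017 0.345 0 0 0 1'
python3 - <<'E'
from h import *
go((471,-274,38,-71.7))
E
```

```text
t: 7.05
ee_pos: [470.1, -271.0, 41.2]
orientation: [3.101, 0.5, 0.001]
ft_force: [-0.0, 0.6, -1.7]
width: 61.6
grasp_force: 30.0
tcp [ 470.1 -271.    41.2] psi -71.7 q6 0.71 w 61.6 F [-0.   0.6 -1.7] t 7.05
[-0.001  0.015  0.016] [ 0.001 -0.001  0.001]
```

```bash
python3 -m jog '0 0.015 0.006 0 0 0 1;0 0.015 0.01 0 0 0 1;0 0.015 0.013 0 0 0 1;0 0.015 0.016 0 0 0 1;0 0.015 0.018 0 0 0 1;0 0.015 0.018 0 0 0 1'
```

```text
t: 7.65
ee_pos: [470.8, -273.9, 38.0]
orientation: [3.101, 0.5, 0.0]
ft_force: [-2.5, 0.9, 10.5]
width: 61.9
grasp_force: 30.0
```

Contact is felt at 10 N, so it is seated. I release and rise.

```bash
python3 -m jog '0 0 0 0 0 0 -1;0 0 0 0 0 0 -1;0 0 0 0 0 0 -1;0 0 0 0 0 0 -1;0 0 0 0 0 0 -1;0 0 0 0 0 0 -1;0 0 0 0 0 0 -1;0 0 0 0 0 0 -1' && python3 -m jog '0 0 -0.05 0 0 0 -1;0 0 -0.15 0 0 0 -1;0 0 -0.35 0 0 0 -1;0 0 -0.5 0 0 0 -1;0 0 -0.5 0 0 0 -1'
python3 - <<'E'
from h import *
go((450,291.5,140,-71.7))
E
```

```text
t: 8.45
ee_pos: [470.7, -273.7, 37.0]
orientation: [-3.101, -0.5, 0.0]
ft_force: [0.3, -0.5, -0.2]
width: 87.7
grasp_force: 0.0
t: 8.95
ee_pos: [473.1, -275.1, 141.7]
orientation: [3.096, 0.499, 0.009]
ft_force: [0.4, -1.0, -0.1]
width: 87.9
grasp_force: 0.0
tcp [ 473.1 -275.1  141.7] psi -71.7 q6 0.7 w 87.9 F [ 0.4 -1.  -0.1] t 8.95
[ 0.781 -2.726 -0.004] [ 0.011 -0.01   0.001]
```

```bash
python3 -m jog '0.26 -0.91 0 0 0 0 -1;0.26 -0.91 0 0 0 0 -1;0.26 -0.91 0 0 0 0 -1;0.26 -0.91 0 0 0 0 -1' && python3 -m jog '0.26 -0.91 0 0 0 0 -1;0.26 -0.91 0 0 0 0 -1;0.26 -0.91 0 0 0 0 -1;0.26 -0.91 0 0 0 0 -1' && python3 -m jog '0.26 -0.91 0 0 0 0 -1;0.26 -0.91 0 0 0 0 -1;0.26 -0.91 0 0 0 0 -1;0.26 -0.91 0 0 0 0 -1;0.26 -0.91 0 0 0 0 -1;0.26 -0.91 0 0 0 0 -1;0.26 -0.91 0 0 0 0 -1'
python3 - <<'E'
from h import *
go((450,291.5,29,-71.7))
get_image('top'); m=near('crucible','top',(329,226))
if m is not None: print(fit('crucible',{'top':m},6))
cv2.imwrite('pics/d.png',cv2.resize(get_image('side')[80:280,150:360,::-1],None,fx=3,fy=3))
E
```

```text
t: 9.35
ee_pos: [461.8, -82.4, 136.8]
orientation: [-3.101, -0.5, 0.001]
ft_force: [1.0, -0.2, 0.7]
width: 88.2
grasp_force: 0.0
t: 9.75
ee_pos: [454.2, 106.9, 136.9]
orientation: [-3.101, -0.502, 0.001]
ft_force: [0.0, 0.2, -0.7]
width: 87.4
grasp_force: 0.0
t: 10.45
ee_pos: [446.6, 292.5, 136.7]
orientation: [3.101, 0.499, -0.002]
ft_force: [-0.6, 0.0, -0.1]
width: 87.9
grasp_force: 0.0
tcp [446.6 292.5 136.7] psi -71.7 q6 1.81 w 87.9 F [-0.6  0.  -0.1] t 10.45
[0.015 0.01  0.538] [ 0.001  0.003 -0.   ]
(array([ 471.5, -273.6,    0.5]), np.float64(0.911))
```

View pics/d.png

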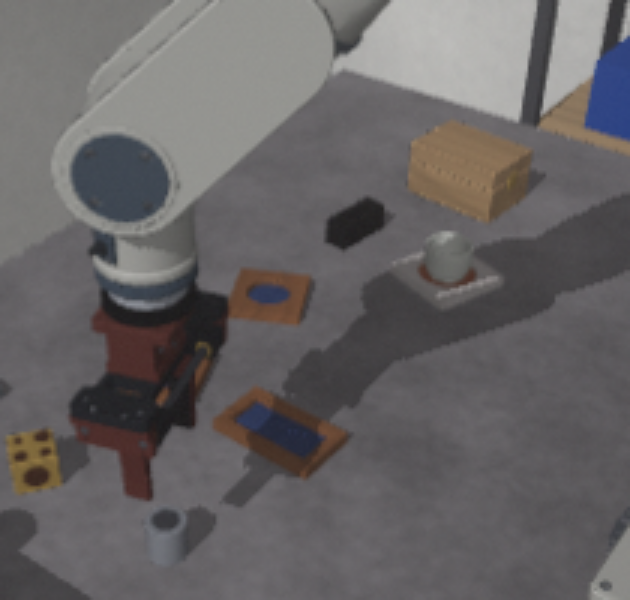

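The crucible stands upright in its recess, at (447,258) in the crop and (471.5,-273.6) by the fit. I go down on the die and grip it.

```bash
python3 -m jog '0.015 0.01 0.15 0 0 0 -1;0.015 0.01 0.3 0 0 0 -1;0.015 0.01 0.42 0 0 0 -1;0.015 0.01 0.5 0 0 0 -1;0.015 0.01 0.538 0 0 0 -1;0.015 0.01 0.538 0 0 0 -1;0.015 0.01 0.538 0 0 0 -1;0.015 0.01 0.538 0 0 0 -0.3' && python3 -m jog '0 0 0 0 0 0 1;0 0 0 0 0 0 1;0 0 0 0 0 0 1;0 0 0 0 0 0 1;0 0 0 0 0 0 1;0 0 0 0 0 0 1;0 0 0 0 0 0 1;0 0 0 0 0 0 1'
python3 - <<'E'
from h import *
go((450,291.5,110,-71.7),(621.6,-95.2,110,-71.7))
E
```

```text
t: 11.4
ee_pos: [451.3, 292.9, 30.5]
orientation: [-3.101, -0.5, -0.002]
ft_force: [0.1, 0.3, -0.1]
width: 83.0
grasp_force: 0.0
t: 12.2
ee_pos: [450.6, 292.7, 29.5]
orientation: [3.101, 0.5, -0.0]
ft_force: [-0.1, -0.6, 1.6]
width: 39.5
grasp_force: 30.0
tcp [450.6 292.7  29.5] psi -71.7 q6 1.8 w 39.5 F [-0.1 -0.6  1.6] t 12.2
[-0.005  0.005 -0.402] [0.    0.    0.001]
[ 0.202  2.11  -0.402] [0.    0.    0.001]
```

```bash
python3 -m jog '0 0 -0.1 0 0 0 1;0 0 -0.25 0 0 0 1;0 0 -0.4 0 0 0 1;0.03 0.15 -0.42 0 0 0 1;0.07 0.35 -0.42 0 0 0 1;0.07 0.55 -0.42 0 0 0 1;0.07 0.75 -0.42 0 0 0 1;0.07 0.75 -0.42 0 0 0 1' && python3 -m jog '0.1 0.2 0 0 0 0 1;0.1 0.4 0 0 0 0 1;0.1 0.6 0 0 0 0 1;0.1 0.75 0 0 0 0 1' && python3 -m jog '0.03 0.2 0 0 0 0 1;0.03 0.4 0 0 0 0 1;0.03 0.55 0 0 0 0 1;0.03 0.61 0 0 0 0 1;0.03 0.61 0 0 0 0 1;0.03 0.61 0 0 0 0 1'
python3 - <<'E'
from h import *
go((621.6,-95.2,37.5,-71.7))
E
```

```text
t: 13.0
ee_pos: [511.6, 150.9, 112.9]
orientation: [3.102, 0.494, -0.002]
ft_force: [0.1, 0.2, -4.8]
width: 39.6
grasp_force: 30.0
t: 13.4
ee_pos: [577.2, 17.1, 112.8]
orientation: [-3.102, -0.499, 0.002]
ft_force: [0.4, 0.5, -4.2]
width: 39.2
grasp_force: 30.0
t: 14.0
ee_pos: [620.4, -94.2, 112.8]
orientation: [-3.1, -0.5, 0.003]
ft_force: [-0.3, 0.1, -4.8]
width: 39.2
grasp_force: 30.0
tcp [620.4 -94.2 112.8] psi -71.7 q6 1.08 w 39.2 F [-0.3  0.1 -4.8] t 14.0
[0.005 0.007 0.377] [-0.002  0.003  0.001]
```

```bash
python3 -m jog '0.005 0.007 0.1 0 0 0 1;0.005 0.007 0.2 0 0 0 1;0.005 0.007 0.29 0 0 0 1;0.005 0.007 0.34 0 0 0 1;0.005 0.007 0.365 0 0 0 1;0.005 0.007 0.365 0 0 0 1;0.005 0.007 0.365 0 0 0 1;0.005 0.007 0.365 0 0 0 1'
python3 - <<'E'
from h import *
go((621.6,-95.2,35.5,-71.7))
E
```

```text
t: 14.8
ee_pos: [623.3, -96.3, 41.4]
orientation: [3.101, 0.5, 0.002]
ft_force: [-0.4, -0.3, -4.3]
width: 39.1
grasp_force: 30.0
tcp [623.3 -96.3  41.4] psi -71.7 q6 1.08 w 39.1 F [-0.4 -0.3 -4.3] t 14.8
[-0.006 -0.008  0.029] [ 0.001 -0.003  0.001]
```

```bash
python3 -m jog '-0.006 -0.008 0.008 0 0 0 1;-0.006 -0.008 0.015 0 0 0 1;-0.006 -0.008 0.021 0 0 0 1;-0.006 -0.008 0.026 0 0 0 1;-0.006 -0.008 0.029 0 0 0 1;-0.006 -0.008 0.031 0 0 0 1;-0.006 -0.008 0.031 0 0 0 1;-0.006 -0.008 0.031 0 0 0 1'
```

```text
t: 15.6
ee_pos: [621.1, -95.2, 35.5]
orientation: [-3.102, -0.5, 0.0]
ft_force: [-4.9, 0.9, 8.0]
width: 39.4
grasp_force: 30.0
```

```bash
python3 -m jog '0 0 0 0 0 0 -0.7;0 0 0 0 0 0 -0.7;0 0 0 0 0 0 -1;0 0 0 0 0 0 -1;0 0 0 0 0 0 -1;0 0 0 0 0 0 -1' && python3 -m jog '0 0 -0.05 0 0 0 -1;0 0 -0.15 0 0 0 -1;0 0 -0.35 0 0 0 -1;0 0 -0.5 0 0 0 -1;0 0 -0.5 0 0 0 -1'
python3 - <<'E'
from h import *
go((624,295,138,-37.7))
E
```

```text
t: 16.2
ee_pos: [621.0, -95.2, 34.2]
orientation: [-3.102, -0.5, 0.0]
ft_force: [0.5, -0.0, -0.5]
width: 83.9
grasp_force: 0.0
t: 16.7
ee_pos: [624.1, -95.7, 139.6]
orientation: [3.099, 0.5, 0.013]
ft_force: [0.2, 0.5, 1.3]
width: 87.8
grasp_force: 0.0
tcp [624.1 -95.7 139.6] psi -71.7 q6 1.08 w 87.8 F [0.2 0.5 1.3] t 16.7
[ 0.614 -1.854  0.005] [ 0.012 -0.012 -1.133]
```

```bash
python3 -m jog '0.31 -0.93 0 0 0 -1 -1;0.31 -0.93 0 0 0 -1 -1;0.31 -0.93 0 0 0 -1 -1;0.31 -0.93 0 0 0 -1 -1;0.31 -0.93 0 0 0 -1 -1;0.31 -0.93 0 0 0 -1 -1'
python3 - <<'E'
from h import *
go((624,295,138,-37.7))
E
```

```text
t: 17.3
ee_pos: [620.9, 101.9, 133.8]
orientation: [-2.865, -1.288, 0.001]
ft_force: [-0.5, 0.1, -0.3]
width: 87.5
grasp_force: 0.0
tcp [620.9 101.9 133.8] psi -41.6 q6 0.87 w 87.5 F [-0.5  0.1 -0.3] t 17.3
[ 0.733 -0.629 -0.021] [-0.001  0.001 -0.129]
```

```bash
python3 -m jog '0.733 -0.629 0 0 0 -0.13 -1;0.733 -0.629 0 0 0 -0.13 -1;0.733 -0.629 0 0 0 -0.13 -1;0.733 -0.629 0 0 0 -0.13 -1;0.733 -0.629 0 0 0 -0.13 -1;0.733 -0.629 0 0 0 -0.13 -1;0.733 -0.629 0 0 0 -0.13 -1'
python3 - <<'E'
from h import *
go((624,295,28.5,-37.7))
get_image('top')
for n,px,z in(('die',(268,172),6),('block',(137,172),0)):
    m=near(n,'top',px)
    if m is not None: print(n,fit(n,{'top':m},z))
cv2.imwrite('pics/e.png',cv2.resize(get_image('side')[80:280,120:330,::-1],None,fx=3,fy=3))
E
```

```text
t: 18.0
ee_pos: [625.0, 291.8, 133.8]
orientation: [2.822, 1.379, -0.002]
ft_force: [0.2, -1.1, 0.4]
width: 87.7
grasp_force: 0.0
tcp [625.  291.8 133.8] psi -37.9 q6 1.08 w 87.7 F [ 0.2 -1.1  0.4] t 18.0
[ 0.01  -0.014  0.527] [-0.001  0.002 -0.007]
die (array([619.9, -95.3,  10.8]), np.float64(0.917))
```

View pics/e.png

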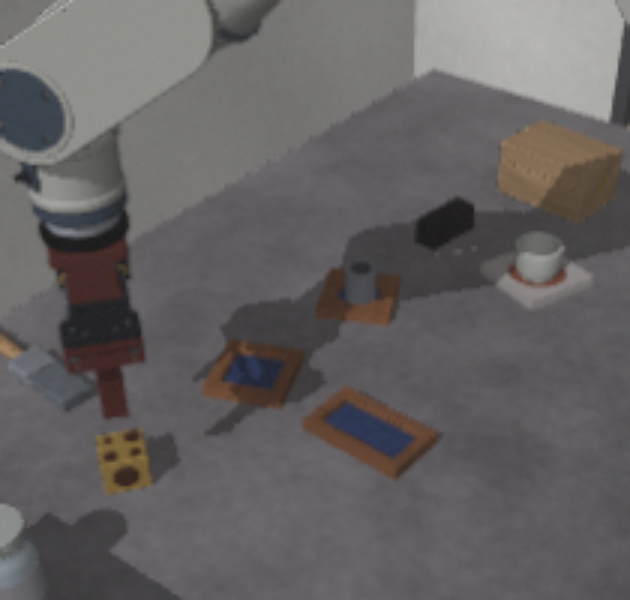

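The die stands in its recess at (360,285) in the crop, and the block at (123,460) is under the gripper. I go down and grip.

```bash
python3 -m jog '0.01 -0.012 0.15 0 0 0 -1;0.01 -0.012 0.3 0 0 0 -1;0.01 -0.012 0.42 0 0 0 -1;0.01 -0.012 0.49 0 0 0 -1;0.01 -0.012 0.527 0 0 0 -1;0.01 -0.012 0.527 0 0 0 -1;0.01 -0.012 0.527 0 0 0 -1;0.01 -0.012 0.527 0 0 0 -0.3' && python3 -m jog '0 0 0 0 0 0 1;0 0 0 0 0 0 1;0 0 0 0 0 0 1;0 0 0 0 0 0 1;0 0 0 0 0 0 1;0 0 0 0 0 0 1;0 0 0 0 0 0 1;0 0 0 0 0 0 1'
python3 - <<'E'
from h import *
go((624,295,112,-37.7),(624.3,98.2,112,-67.5))
E
```

```text
t: 19.0
ee_pos: [625.1, 297.4, 30.2]
orientation: [2.821, 1.383, 0.003]
ft_force: [-0.5, 0.4, -0.2]
width: 82.5
grasp_force: 0.0
t: 19.8
ee_pos: [624.3, 297.1, 29.0]
orientation: [-2.821, -1.383, -0.0]
ft_force: [-0.5, 0.5, 2.1]
width: 46.0
grasp_force: 29.8
tcp [624.3 297.1  29. ] psi -37.8 q6 1.09 w 46.0 F [-0.5  0.5  2.1] t 19.8
[-0.009  0.005 -0.415] [-0.    -0.    -0.003]
[-0.786  0.609 -0.415] [-0.    -0.     0.991]
```

```bash
python3 -m jog '0 0 -0.1 0 0 0 1;0 0 -0.25 0 0 0 1;0 0 -0.4 0 0 0 1;-0.1 0.08 -0.42 0 0 0.2 1;-0.25 0.2 -0.42 0 0 0.4 1;-0.4 0.32 -0.42 0 0 0.6 1;-0.55 0.45 -0.42 0 0 0.8 1;-0.7 0.55 -0.42 0 0 0.95 1' && python3 -m jog '-0.03 0.1 0 0 0 0.05 1;-0.03 0.1 0 0 0 0.05 1;-0.03 0.1 0 0 0 0.05 1'
python3 - <<'E'
from h import *
go((625,98.5,37,-67.5))
E
```

```text
t: 20.6
ee_pos: [625.3, 117.3, 113.5]
orientation: [3.076, 0.639, 0.0]
ft_force: [0.1, -0.4, -6.0]
width: 46.0
grasp_force: 29.8
t: 20.9
ee_pos: [627.8, 97.9, 113.3]
orientation: [-3.083, -0.604, 0.0]
ft_force: [-0.0, -0.6, -6.5]
width: 46.3
grasp_force: 29.8
tcp [627.8  97.9 113.3] psi -67.8 q6 1.32 w 46.3 F [-0.  -0.6 -6.5] t 20.9
[-0.012 -0.008  0.382] [-0.001  0.    -0.011]
```

```bash
python3 -m jog '-0.012 -0.008 0.1 0 0 -0.01 1;-0.012 -0.008 0.2 0 0 -0.01 1;-0.012 -0.008 0.29 0 0 -0.01 1;-0.012 -0.008 0.33 0 0 -0.01 1;-0.012 -0.008 0.355 0 0 -0.01 1;-0.012 -0.008 0.355 0 0 -0.01 1;-0.012 -0.008 0.355 0 0 -0.01 1;-0.012 -0.008 0.355 0 0 -0.01 1'
python3 - <<'E'
from h import *
go((625,98.5,35,-67.5))
cv2.imwrite('pics/f.png',cv2.resize(get_image('side')[130:250,140:300,::-1],None,fx=4,fy=4))
E
```

```text
t: 21.7
ee_pos: [625.8, 99.1, 42.8]
orientation: [3.081, 0.614, 0.002]
ft_force: [0.5, 0.0, -5.7]
width: 45.8
grasp_force: 29.8
tcp [625.8  99.1  42.8] psi -67.5 q6 1.32 w 45.8 F [ 0.5  0.  -5.7] t 21.7
[-0.005  0.001  0.039] [ 0.001 -0.003  0.001]
```

View pics/f.png

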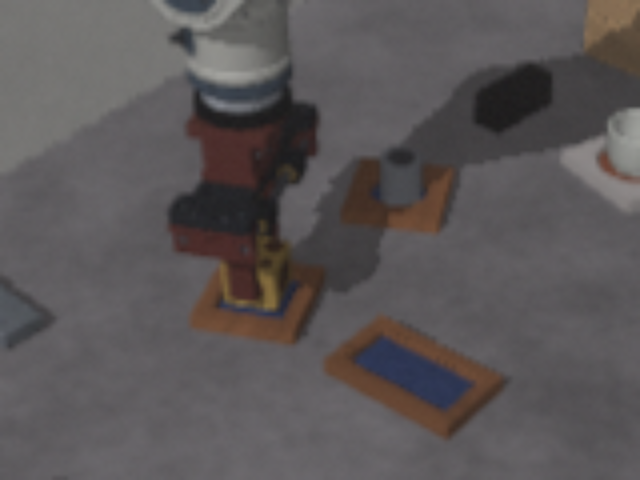

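The block hangs upright over its recess, aligned and with blue showing around it at (258,300). I lower it gently.

```bash
python3 -m jog '-0.004 0 0.012 0 0 0 1;-0.004 0 0.021 0 0 0 1;-0.004 0 0.028 0 0 0 1;-0.004 0 0.033 0 0 0 1;-0.004 0 0.037 0 0 0 1;-0.004 0 0.04 0 0 0 1;-0.004 0 0.04 0 0 0 1;-0.004 0 0.04 0 0 0 1'
```

```text
t: 22.55
ee_pos: [624.4, 98.5, 34.9]
orientation: [3.081, 0.613, -0.0]
ft_force: [-4.0, -1.0, 4.4]
width: 46.0
grasp_force: 29.8
```

```bash
python3 -m jog '0 0 0 0 0 0 -0.6;0 0 0 0 0 0 -0.6;0 0 0 0 0 0 -1;0 0 0 0 0 0 -1;0 0 0 0 0 0 -1;0 0 0 0 0 0 -1' && python3 -m jog '0 0 -0.05 0 0 0 -1;0 0 -0.15 0 0 0 -1;0 0 -0.35 0 0 0 -1;0 0 -0.5 0 0 0 -1;0 0 -0.5 0 0 0 -1'
python3 - <<'E'
from h import *
go((622.8,-290.6,138,-7.5))
E
```

```text
t: 23.15
ee_pos: [624.5, 98.6, 33.8]
orientation: [-3.081, -0.614, 0.0]
ft_force: [-0.0, -0.3, 0.4]
width: 87.2
grasp_force: 0.0
t: 23.65
ee_pos: [627.5, 99.0, 139.2]
orientation: [3.081, 0.613, 0.013]
ft_force: [0.4, 0.4, 0.8]
width: 88.1
grasp_force: 0.0
tcp [627.5  99.  139.2] psi -67.5 q6 1.32 w 88.1 F [0.4 0.4 0.8] t 23.65
[-0.768  1.791  0.003] [ 0.012 -0.012 -1.999]
```

```bash
python3 -m jog '-0.38 0.9 0 0 0 -1 -1;-0.38 0.9 0 0 0 -1 -1;-0.38 0.9 0 0 0 -1 -1;-0.38 0.9 0 0 0 -1 -1;-0.38 0.9 0 0 0 -1 -1;-0.38 0.9 0 0 0 -1 -1'
python3 - <<'E'
from h import *
go((622.8,-290.6,138,-7.5))
E
```

```text
t: 24.25
ee_pos: [622.6, -98.0, 133.4]
orientation: [-2.819, -1.384, 0.001]
ft_force: [0.5, 0.5, -0.5]
width: 88.1
grasp_force: 0.0
tcp [622.6 -98.  133.4] psi -37.7 q6 0.48 w 88.1 F [ 0.5  0.5 -0.5] t 24.25
[-0.762  0.59  -0.023] [-0.002 -0.    -1.006]
```

```bash
python3 -m jog '-0.762 0.59 0 0 0 -1 -1;-0.762 0.59 0 0 0 -1 -1;-0.762 0.59 0 0 0 -1 -1;-0.762 0.59 0 0 0 -1 -1;-0.762 0.59 0 0 0 -1 -1;-0.762 0.59 0 0 0 -1 -1;-0.762 0.59 0 0 0 -1 -1'
python3 - <<'E'
from h import *
go((622.8,-290.6,28,-7.5))
get_image('top')
for n,px,z in(('block',(205,173),6),('mould',(334,174),0)):
    m=near(n,'top',px)
    if m is not None: print(n,fit(n,{'top':m},z))
cv2.imwrite('pics/g.png',cv2.resize(get_image('side')[80:250,140:350,::-1],None,fx=3.5,fy=3.5))
E
```

```text
t: 24.95
ee_pos: [624.2, -287.3, 133.5]
orientation: [-2.36, -2.072, 0.0]
ft_force: [0.4, 0.6, -0.2]
width: 88.0
grasp_force: 0.0
tcp [ 624.2 -287.3  133.5] psi -7.4 q6 -0.32 w 88.0 F [ 0.4  0.6 -0.2] t 24.95
[-0.018 -0.004  0.527] [-0.002 -0.002  0.002]
block (array([622.7,  97.5, -66.4]), np.float64(0.934))
mould (array([ 624.9, -266.3,  -17.2]), np.float64(0.368))
```

View pics/g.png

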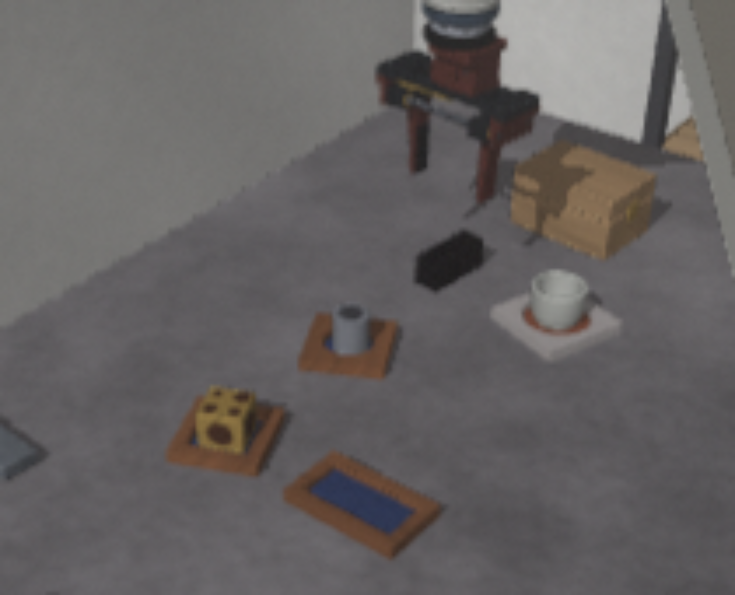

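The block sits in its recess at (225,420) in the crop. The mould at (450,260) is untouched, with the open fingers above it. I go down and grip.

```bash
python3 -m jog '-0.017 -0.004 0.15 0 0 0 -1;-0.017 -0.004 0.3 0 0 0 -1;-0.017 -0.004 0.42 0 0 0 -1;-0.017 -0.004 0.49 0 0 0 -1;-0.017 -0.004 0.527 0 0 0 -1;-0.017 -0.004 0.527 0 0 0 -1;-0.017 -0.004 0.527 0 0 0 -1;-0.017 -0.004 0.527 0 0 0 -0.3' && python3 -m jog '0 0 0 0 0 0 1;0 0 0 0 0 0 1;0 0 0 0 0 0 1;0 0 0 0 0 0 1;0 0 0 0 0 0 1;0 0 0 0 0 0 1;0 0 0 0 0 0 1;0 0 0 0 0 0 1'
python3 - <<'E'
from h import *
go((622.8,-290.6,112,-7.5),(462.3,98.5,112,-91.3))
E
```

```text
t: 25.95
ee_pos: [623.7, -293.2, 29.9]
orientation: [2.36, 2.071, 0.001]
ft_force: [0.0, -0.0, -0.6]
width: 82.6
grasp_force: 0.0
t: 26.75
ee_pos: [622.7, -292.7, 28.5]
orientation: [-2.361, -2.072, 0.0]
ft_force: [-1.1, -0.5, 0.1]
width: 32.0
grasp_force: 30.0
tcp [ 622.7 -292.7   28.5] psi -7.5 q6 -0.33 w 32.0 F [-1.1 -0.5  0.1] t 26.75
[ 0.011 -0.001 -0.418] [-0.001 -0.     0.001]
[ 1.835 -1.05  -0.417] [-1.000e-03  0.000e+00  2.794e+00]
```

```bash
python3 -m jog '0 0 -0.1 0 0 0 1;0 0 -0.25 0 0 0 1;0 0 -0.4 0 0 0 1;0.1 -0.06 -0.42 0 0 0.2 1;0.25 -0.15 -0.42 0 0 0.4 1;0.4 -0.23 -0.42 0 0 0.6 1;0.55 -0.32 -0.42 0 0 0.8 1;0.65 -0.37 -0.42 0 0 0.95 1'
python3 - <<'E'
from h import *
go((460.3,98.5,112,-91.3))
E
```

```text
t: 27.55
ee_pos: [565.2, -152.4, 113.6]
orientation: [-2.801, -1.422, 0.0]
ft_force: [0.4, 0.9, -2.2]
width: 31.8
grasp_force: 30.0
tcp [ 565.2 -152.4  113.6] psi -36.2 q6 0.35 w 31.8 F [ 0.4  0.9 -2.2] t 27.55
[ 0.703 -1.164  0.009] [-1.000e-03  0.000e+00  1.838e+00]
```

```bash
python3 -m jog '0.1 -0.16 0 0 0 0.25 1;0.2 -0.35 0 0 0 0.5 1;0.3 -0.5 0 0 0 0.7 1;0.38 -0.63 0 0 0 0.9 1;0.42 -0.7 0 0 0 1 1;0.42 -0.7 0 0 0 1 1'
python3 - <<'E'
from h import *
go((460.3,98.5,112,-91.3))
E
```

```text
t: 28.15
ee_pos: [501.8, -2.4, 113.5]
orientation: [-3.072, -0.656, -0.001]
ft_force: [-0.5, -0.1, -1.6]
width: 31.7
grasp_force: 30.0
tcp [501.8  -2.4 113.5] psi -65.9 q6 1.12 w 31.7 F [-0.5 -0.1 -1.6] t 28.15
[ 0.017 -0.545  0.008] [-0.    -0.001  0.847]
```

```bash
python3 -m jog '0 -0.2 0 0 0 0.25 1;0.01 -0.35 0 0 0 0.5 1;0.017 -0.48 0 0 0 0.7 1;0.017 -0.545 0 0 0 0.847 1;0.017 -0.545 0 0 0 0.847 1;0.017 -0.545 0 0 0 0.847 1;0.017 -0.545 0 0 0 0.847 1'
python3 - <<'E'
from h import *
go((460.3,98.5,40,-91.3))
E
```

```text
t: 28.85
ee_pos: [462.0, 96.1, 112.8]
orientation: [-3.141, 0.037, -0.002]
ft_force: [0.7, -0.4, -1.8]
width: 31.9
grasp_force: 30.0
tcp [462.   96.1 112.8] psi -91.3 q6 1.77 w 31.9 F [ 0.7 -0.4 -1.8] t 28.85
[-0.009 -0.012  0.364] [-0.    -0.002 -0.001]
```

```bash
python3 -m jog '-0.009 -0.006 0.1 0 0 0 1;-0.009 -0.006 0.2 0 0 0 1;-0.009 -0.006 0.29 0 0 0 1;-0.009 -0.006 0.33 0 0 0 1;-0.009 -0.006 0.355 0 0 0 1;-0.009 -0.006 0.355 0 0 0 1;-0.009 -0.006 0.355 0 0 0 1;-0.009 -0.006 0.355 0 0 0 1'
python3 - <<'E'
from h import *
go((460.3,98.5,34.5,-91.3))
cv2.imwrite('pics/i.png',cv2.resize(get_image('side')[170:260,180:300,::-1],None,fx=5,fy=5))
E
```

```text
t: 29.65
ee_pos: [460.0, 98.2, 42.1]
orientation: [-3.141, 0.038, -0.002]
ft_force: [-0.3, -0.4, -2.5]
width: 31.9
grasp_force: 30.0
tcp [460.   98.2  42.1] psi -91.4 q6 1.78 w 31.9 F [-0.3 -0.4 -2.5] t 29.65
[ 0.002 -0.002  0.038] [-0.001 -0.002 -0.003]
```

View pics/i.png

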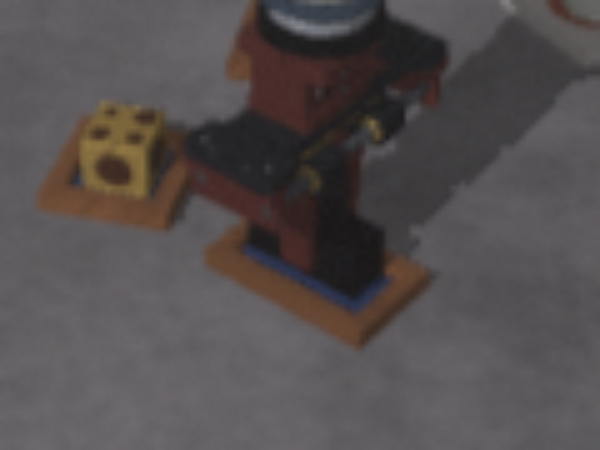

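The mould lines up over the oblong recess, with a blue margin along its near side at (320,280). I lower it gently.

```bash
python3 -m jog '0 0 0.012 0 0 0 1;0 0 0.021 0 0 0 1;0 0 0.028 0 0 0 1;0 0 0.033 0 0 0 1;0 0 0.037 0 0 0 1;0 0 0.04 0 0 0 1;0 0 0.04 0 0 0 1;0 0 0.04 0 0 0 1'
```

```text
t: 30.5
ee_pos: [459.3, 98.1, 34.3]
orientation: [-3.141, 0.038, 0.0]
ft_force: [-3.2, -1.3, 13.4]
width: 31.8
grasp_force: 30.0
```

Contact, seated. I release, rise and move back for a clear view.

```bash
python3 -m jog '0 0 0 0 0 0 -0.6;0 0 0 0 0 0 -0.6;0 0 0 0 0 0 -1;0 0 0 0 0 0 -1;0 0 0 0 0 0 -1;0 0 0 0 0 0 -1' && python3 -m jog '0 0 -0.05 0 0 0 -1;0 0 -0.15 0 0 0 -1;0 0 -0.35 0 0 0 -1;0 0 -0.6 0 0 0 -1;0 0 -0.85 0 0 0 -1;0 0 -0.9 0 0 0 -1' && python3 -m jog '0 -0.9 0 0 0 0 -1;0 -0.9 0 0 0 0 -1;0 -0.9 0 0 0 0 -1;0 -0.9 0 0 0 0 -1;0 -0.9 0 0 0 0 -1;0 -0.9 0 0 0 0 -1;0 -0.9 0 0 0 0 -1'
python3 - <<'E'
from h import *
print(get_obs()['t'],get_obs()['ee_pos'])
t=get_image('top');s=get_image('side')
for n,px,z in(('mould',(204,226),6),('block',(205,173),6),('die',(268,172),6),('crucible',(329,224),6),('jar',(68,180),0),('box',(401,195),0)):
    m=near(n,'top',px); print(n,fit(n,{'top':m},z) if m is not None else None)
a=cv2.resize(t[140:270,40:440],(800,260));b=cv2.resize(s[100:270,100:360],(500,327))
c=np.zeros((590,800,3),np.uint8);c[:260]=a;c[260:587,:500]=b
cv2.imwrite('pics/j.png',c[...,::-1])
E
```

```text
t: 31.1
ee_pos: [459.4, 98.1, 33.4]
orientation: [3.141, -0.038, -0.0]
ft_force: [0.6, -0.3, -0.0]
width: 76.7
grasp_force: 0.0
t: 31.7
ee_pos: [462.2, 98.7, 219.3]
orientation: [-3.139, 0.038, -0.015]
ft_force: [0.3, -0.5, -1.1]
width: 87.7
grasp_force: 0.0
t: 32.4
ee_pos: [463.3, 276.9, 213.1]
orientation: [3.14, -0.039, -0.002]
ft_force: [0.3, 0.2, -0.2]
width: 87.9
grasp_force: 0.0
32.4 [463.25546597 276.94574828 213.06041398]
mould (array([463.2, 100. ,   1.2]), np.float64(0.894))
block (array([622.8,  97.3, -68. ]), np.float64(0.872))
die None
crucible (array([ 4.717e+02, -2.757e+02, -3.000e-01]), np.float64(0.953))
jar None
box (array([ 553.7, -482.3,   -4.8]), np.float64(0.955))
```

View pics/j.png

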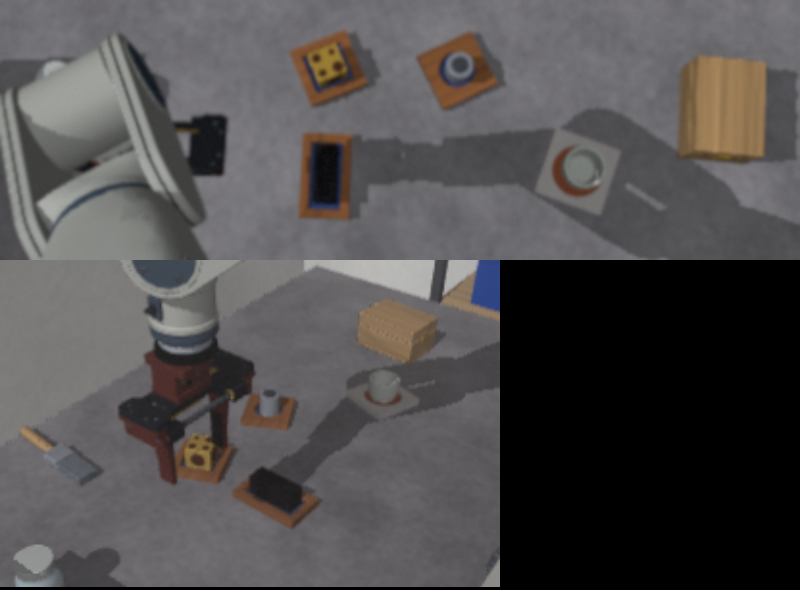

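All four tools sit in their recesses: block at (325,64), die at (458,66), mould at (325,175) and crucible at (582,168). The box and jar stand as before and the gripper touches nothing.

```bash
python3 -c "
from workcell import close_job
print(close_job())"
```

```text
the job is handed in; nothing more can be done
None
```

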